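Move a stone-setting holder from its dock to the tilted ball vise

TASK

Press the catch of the parking dock so that the work holder with the green stone is let go, draw the holder out, and slide it into the dovetail slot of the tilted ball vise until it is fully home and the vise's catch has clicked up behind it. Let go of it there and leave the other things on the bench where they are.

Things in the scene. Friction and masses are not known exactly. Their poses are not given: they have to be found in the camera images.
- holder_mid (a point): Work holder (loose, about 0.26 kg): centre of its aluminium grip block, 54 (x) x 22 (y) x 25 mm high, on a thin steel deck 60 x 44 mm (deck top at z -12.5 mm). x along the dovetail foot, y across, z up. Grip the block by its two long faces (fingers close along y). Grey putty and a green stone on top reach z +24.5 mm: not for gripping. Same either way round.
- holder: The same holder: centre of the underside of its steel dovetail foot, 25.5 mm under the block's centre; same axes. The foot is 60 mm long (x), 40 mm wide at the underside, 24 mm at the neck (z +9 mm), flanks at 45 degrees.
- dock_slot (a point): Parking dock: aluminium dovetail slot on a dark wooden base, 150 x 72 mm, fixed and level; the holder starts latched in it. Point: centre of the slot floor, 30 mm over the bench. x: direction a holder slides IN (it comes out towards -x), z: normal to the floor. Holder home: its foot at x -1.5 to +2 mm, y 0, z 0 here. A back-stop tower, 50 mm wide, x +32 to +48, is 34 mm high.
- dock_mouth (a point): Centre of the floor at the open mouth of the dock's slot, 54 mm towards -x from the slot's centre, same axes. The rails run from here to the tower at y +-15 to +-29 mm, 8 mm high; the mouth is flared 2 mm a side. Play of the foot about 1.1 mm to each side and in height. The holder is clear of the rails 85 mm from home.
- dock_catch (a joint): The dock's sprung catch, m: 0 = up, 0.0065 = pressed fully down (along -z of the slot) on a hard stop; 2 N to start, 4.4 N fully down. Its nose stands 4.5 mm over the floor behind the holder's rear end. Pressed past 0.005, a spring ejector in the tower (3 to 4.5 N) pops the holder out about 11 mm; it then lies on the catch, keeps it down, and can be drawn out.
- dock_pad (a point): Centre of the top of the dock catch's thumb pad, a ribbed steel tongue 34 (x) x 30 (y) mm before the slot's mouth; axes as the slot's; at x -73, y 0, z -2 mm from the slot's centre when up. Press it along -z. The rails end 19 mm from it on the +x side.
- vise_slot (a point): Ball vise: the same dovetail slot, in steel, on a tilted head (steel ball and brass band on a black rubber foot 132 mm wide; ball centre 80 mm over the bench, 66 mm under this point along the head's z). Point: centre of the slot floor. x: direction the holder slides IN (level), z: normal to the floor, leaning 22 to 33 degrees away from the robot. Sizes, play, tower and home place as in the dock.
- vise_mouth (a point): Centre of the floor at the open mouth of the vise's slot, 54 mm towards -x from the slot's centre, same axes. The holder enters here and is pushed along +x: its foot rides over the catch's ramp (x -42 to -31 mm from the slot's centre), then meets a spring ejector for the last 12 mm. Takes about 8 to 20 N; fully home the catch springs up behind it (the click).
- vise_head (a joint): Tilt of the vise head, rad, 0 = level, more = leaning further away from the robot; held by stiff friction, it stays where it is.
- vise_head_catch (a joint): The vise's sprung catch, m: 0 = up, about 0.0045 = held down by a holder lying over it, 0.0065 = fully down. 2 to 4.4 N. Holder home and catch back under 0.001: locked; till then the ejector may push it back.
- vise_head_pad (a point): Centre of the top of the vise catch's thumb pad, 34 x 30 mm, at x -73, y 0, z -2 mm from the vise slot's centre in its axes.
- graver: Bystander: graver (hand engraving tool) with a mushroom wooden handle, lying, about 105 mm long and 24 mm high; origin at its underside, not part of the work.
- loupe: Bystander: folding loupe lying flat, 65 x 32 mm, 15 mm high; origin at its underside, not part of the work.
- hammer: Bystander: small brass-headed hammer lying, 190 mm long; origin at its underside, not part of the work.
- jar: Bystander: closed amber jar, 44 mm wide, 45 mm high; origin at its underside, not part of the work.
- brush: Bystander: bench brush lying, 150 mm long; origin at its underside, not part of the work.
There are look-alikes about, which are no part of the job. Leave any turquoise look-alike of the holder alone.

How it is judged:
By the outcome, as a careful person would: the job done as asked, in the order asked, and still so for the second after the job is handed in, with the robot touching nothing.
It also fails if it takes over 59 s, if anything falls off the work surface, if the arm or the gripper's body presses on something with over 40 N, if the wrist force passes 120 N, or if a joint passes its speed limit or range.

ROBOT

A 6-joint arm with a two-finger parallel gripper is mounted at the origin on the work surface. World frame = base frame: x ahead of the robot, y to its left, z up, the work surface at z = 0. Lengths are in m, angles in degrees, forces in N, time in s.
With the tool pointing down it reaches from about 0.4 to 0.825 m from the base axis. Payload 7 kg.
Tool frame: the origin (TCP) lies midway between the tips of the shut fingers; the grasp point (between the pads) lies 19 mm behind it; z points along the fingers, y is the direction in which the jaws open and shut (so a half turn about z gives the same grasp; the last joint's range is limited). The gripper opens to 88 mm and grips with 3 to 60 N. Pads are 19 mm wide; open, the fingers measure 130 mm over their backs; the gripper's body (78 mm by 193 mm) begins 47 mm behind the grasp point.
Start: joints at [80.22, 20.546, 0.682, 0, -70.136, -16.507], TCP at [0.299, 0.605, 0.227] pointing down, gripper open.
Joint ranges: [-176.03, 176.03], [-82.01, 121.73], [-58.28, 71.71], [-173.87, 95.51], [-174.79, -0.11], [-173.66, 173.66]. Speed limits (degrees/s): [136.94, 136.94, 172.46, 180, 180, 180].

INTERFACE

Orientations are given as [roll, pitch, yaw] about the fixed x, y, z axes, in that order (R = Rz(yaw) Ry(pitch) Rx(roll)).
In Python, from plant import ctrl, snapshot gives the robot as it stands.
- The arm moves only by the shell command python3 -m pendant 'ROWS'. ROWS is JSON, a list of rows, each a list of 7 numbers: the shift along the tool's x, y, z in m, then the turn, a rotation vector about the tool's x, y, z in rad, then the opening, from -1 (shut) to 1 (fully open), so that 0 is half open. In form: [[x, y, z, ax, ay, az, jaw], ...]. A call has 1 to 12 rows; each row is the pose to reach, as a shift and turn from the pose commanded when the call began, along the tool's axes at that moment; what a row does not reach only later rows make up. A row lasts 1/8 s, in which the tool goes at most 62.5 mm and 10.7 degrees, less where a joint would pass 70% of its speed; a pose out of reach is approached as far as the arm can. A call with a gripper value outside its range is refused whole. The fingers move at their own pace and stop on an object; the grip force is fixed at half the most. Time passes only in rows, so rows that repeat a pose let the fingers close. It gives the time, the measured TCP pose, the force and the opening at its end, in the units of the state.
- ctrl.get_obs(): the state, without advancing time (a new reading comes with each control period).
- snapshot(name): name is "scene" or "top" or "wrist"; returns a dict with "image" (420x560x3 uint8, blue, green, red), "mtx" (3x3 intrinsics, pixels), "eye" and "attitude" of the camera in the world; the wrist camera has in their place "tool_from_camera" (4x4, takes a point from camera to tool coordinates, whose origin is the TCP and whose axes are the flange's). Camera axes: x right, y up, looking along -z (the intrinsics and any distortion apply to the point x, -y, -z); pixel columns grow to the right and rows downward; lengths in m; the calibration is good to about 2 mm. A picture is of the moment at which its call begins: read the wrist's pose just before it. There is no depth.
- ctrl.close_job(): hands the job in, once; it reports no verdict.
The state is a dict: "clock": time; "joint_pos": joint angles; "qvel": joint speeds; "tau": joint torques, N m; "tool_pos": TCP position; "orientation": TCP orientation; "force": force on the tool from outside, world axes, zero at the start; "moment": the same for the moment, N m; "opening": finger opening in m.
Only numpy, scipy, OpenCV 4.12 (cv2) and the standard library are available. Lean on these libraries where they do the work, as an engineer would, in place of code of your own. Each camera call takes 0.05 s, during which the arm holds its last target.

## Working session

There is one attempt and no reset: what is moved stays moved. The work goes in short steps, Python scripts to look and compute and a shell command to move; the robot and the scene stay as the last step left them, time stands still between calls to the robot, and variables do not carry over. Pictures are saved under pics/ and viewed, and the job is handed in when it is done.

```bash
ls; mkdir -p pics
cat > h.py <<'E'
import numpy as np, cv2
from plant import ctrl, snapshot
from scipy.spatial.transform import Rotation as Rn
E
python3 - <<'E'
from h import *
print(ctrl.get_obs())
for n in ("scene","top","wrist"):
    s=snapshot(n); cv2.imwrite(f"pics/{n}0.png",s["image"])
    print(n,{k:np.round(v,4).tolist() if not isinstance(v,str) else v for k,v in s.items() if k!="image"})
    np.save(f"pics/{n}0.npy",s,allow_pickle=True)
E
```

```text
pics
{'clock': 0.0, 'joint_pos': array([ 8.02201346e+01,  2.05905672e+01,  6.32566758e-01, -2.06483550e-02,
       -7.01345727e+01, -1.65059128e+01]), 'qvel': array([-0.02418536,  0.07008181,  0.05962601,  0.05452156,  0.08493639,
        0.0588695 ]), 'tau': array([ 1.68687733e-03, -5.82721066e+01,  2.93046981e+01,  6.99675232e+00,
        7.06955689e-03, -1.59748488e-04]), 'tool_pos': array([0.29873668, 0.6047424 , 0.22562164]), 'orientation': array([ 1.79905726e+02, -7.69321612e-03, -2.62928041e+01]), 'force': array([-0.49204305,  0.79028797,  0.10584631]), 'moment': array([-0.01302686, -0.00795347,  0.01194442]), 'opening': 0.08753361950472223}
scene {'mtx': [[486.9315, 0.0, 275.0363], [0.0, 486.9315, 208.8463], [0.0, 0.0, 1.0]], 'eye': [0.8945, -0.357, 0.8737], 'attitude': [34.2318, 0.6234, 38.6518]}
top {'mtx': [[385.2646, 0.0, 280.115], [0.0, 385.2646, 209.0782], [0.0, 0.0, 1.0]], 'eye': [0.4689, 0.0531, 1.0101], 'attitude': [6.6387, -0.2204, -91.2009]}
wrist {'mtx': [[332.0716, 0.0, 281.4746], [0.0, 332.0716, 212.6628], [0.0, 0.0, 1.0]], 'tool_from_camera': [[0.0009, 0.9697, 0.2444, 0.0646], [1.0, -0.001, 0.0005, -0.0004], [0.0007, 0.2444, -0.9697, -0.158], [0.0, 0.0, 0.0, 1.0]]}
```

View pics/scene0.png

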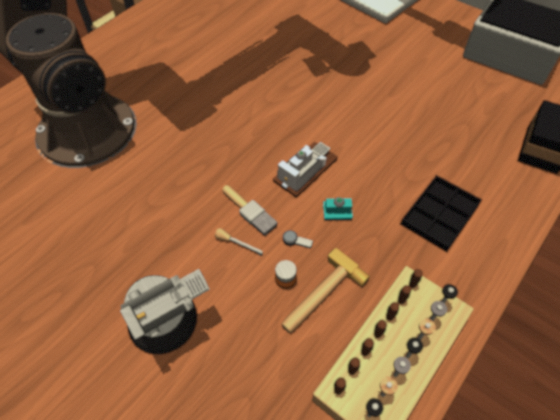

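View pics/top0.png

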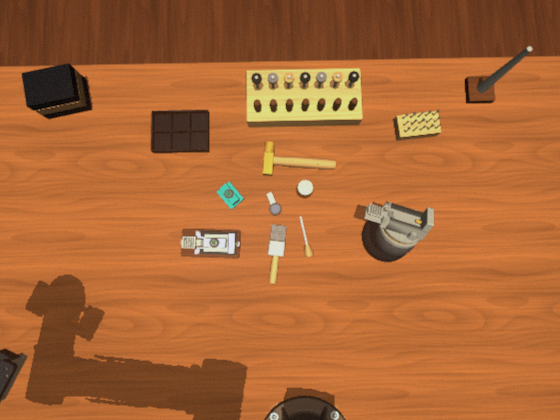

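View pics/wrist0.png

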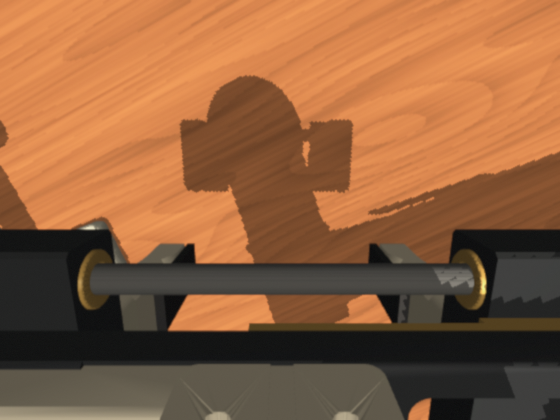

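Run:
```python
import cv2,numpy as np
t=cv2.imread("pics/top0.png"); s=cv2.imread("pics/scene0.png")
f=lambda im,x0,y0,w,h,k:cv2.resize(im[y0:y0+h,x0:x0+w],None,fx=k,fy=k,interpolation=cv2.INTER_CUBIC)
cv2.imwrite("pics/a.png",np.hstack([f(t,170,210,80,70,5),f(t,355,185,80,70,5)]))
cv2.imwrite("pics/b.png",np.hstack([f(s,265,130,80,70,5),f(s,130,265,80,70,5)]))
```

```text
(no output)
```

View pics/a.png

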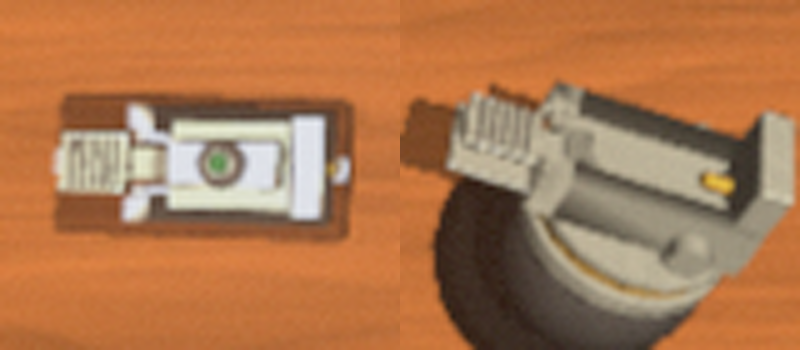

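View pics/b.png

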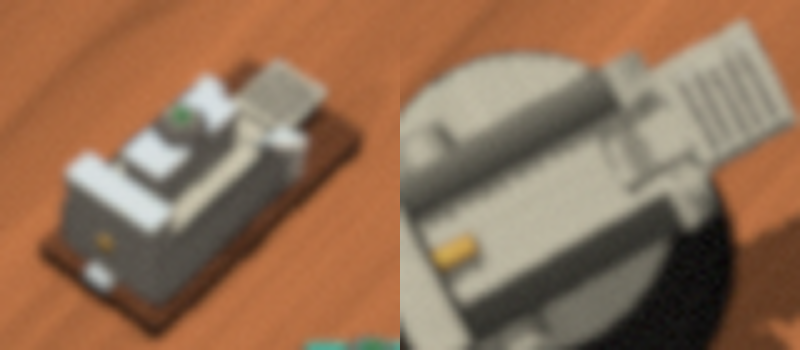

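```bash
cat >> h.py <<'E'
def ray(s,u,v):
    K=np.asarray(s["mtx"]); d=np.array([(u-K[0,2])/K[0,0],-(v-K[1,2])/K[1,1],-1.])
    if "eye" in s:
        R=Rn.from_euler('xyz',s["attitude"],degrees=True).as_matrix(); return np.asarray(s["eye"]),R@d
    T=tool(s["obs"])@np.asarray(s["tool_from_camera"]); return T[:3,3],T[:3,:3]@d
def tool(o):
    T=np.eye(4); T[:3,:3]=Rn.from_euler('xyz',o["orientation"],degrees=True).as_matrix(); T[:3,3]=o["tool_pos"]; return T
def onz(s,u,v,z):
    e,d=ray(s,u,v); return e+d*(z-e[2])/d[2]
def tri(*obs):
    A=np.zeros((3,3));b=np.zeros(3);L=[]
    for s,u,v in obs:
        e,d=ray(s,u,v); d=d/np.linalg.norm(d); P=np.eye(3)-np.outer(d,d); A+=P;b+=P@e; L.append((e,P))
    p=np.linalg.solve(A,b); return p,[round(1000*np.linalg.norm(P@(p-e)),1) for e,P in L]
def load(n): return np.load(f"pics/{n}.npy",allow_pickle=True).item()
def proj(s,p):
    K=np.asarray(s["mtx"])
    if "eye" in s: R=Rn.from_euler('xyz',s["attitude"],degrees=True).as_matrix();e=np.asarray(s["eye"])
    else:
        T=tool(s["obs"])@np.asarray(s["tool_from_camera"]);R=T[:3,:3];e=T[:3,3]
    c=R.T@(np.asarray(p)-e); return np.array([K[0,2]+K[0,0]*c[0]/-c[2],K[1,2]-K[1,1]*c[1]/-c[2]])
def shot(n,name):
    o=ctrl.get_obs(); s=snapshot(n); s["obs"]=o; np.save(f"pics/{name}.npy",s,allow_pickle=True); cv2.imwrite(f"pics/{name}.png",s["image"]); return s
E
python3 - <<'E'
from h import *
t=load("top0");s=load("scene0")
a=lambda x,y:(t,170+x/5-.4,210+y/5-.4)
b=lambda x,y:(t,355+(x-400)/5-.4,185+y/5-.4)
c=lambda x,y:(s,265+x/5-.4,130+y/5-.4)
d=lambda x,y:(s,130+(x-400)/5-.4,265+y/5-.4)
print("pad",onz(*a(93,162),.028),"stone",onz(*a(218,163),.08),"tower",onz(*a(309,168),.064))
print("pad2",onz(*c(278,97),.028),"stone2",onz(*c(181,116),.08))
print("vise tri: padcorner far-left/tip", tri(b(462,97),d(745,20)), tri(b(450,175),d(792,118)))
print("pin tip", tri(b(705,180),d(472,240)))
print("mouth post outer +x", tri(b(567,85),d(635,55))," near",)
print(proj(t,[.3,.6,.0]))
E
```

```text
pad [0.50376994 0.28199979 0.028     ] stone [0.50019271 0.20982615 0.08      ] tower [0.49736526 0.16804931 0.064     ]
pad2 [0.50557189 0.28009036 0.028     ] stone2 [0.50314762 0.20663904 0.08      ]
vise tri: padcorner far-left/tip (array([ 0.56946132, -0.14967294,  0.16793883]), [np.float64(7.3), np.float64(7.3)]) (array([ 0.55389832, -0.15196895,  0.07320636]), [np.float64(9.0), np.float64(9.0)])
pin tip (array([ 0.53755439, -0.25845617,  0.14122974]), [np.float64(0.3), np.float64(0.3)])
mouth post outer +x (array([ 0.56852881, -0.18788318,  0.20216045]), [np.float64(8.9), np.float64(8.9)])  near
[ 65.11122766 325.26517065]
```

```bash
cat >> h.py <<'E'
def Tm(p,rpy):
    T=np.eye(4);T[:3,:3]=Rn.from_euler('xyz',rpy,degrees=True).as_matrix();T[:3,3]=p;return T
def goto(target,cur=None):
    if cur is None: cur=tool(ctrl.get_obs())
    D=np.linalg.inv(cur)@target; r=Rn.from_matrix(D[:3,:3]).as_rotvec()
    print("row",np.round(D[:3,3],4).tolist(),np.round(r,4).tolist(),"deg",np.degrees(np.linalg.norm(r)).round(1))
E
python3 - <<'E'
from h import *
t=load("top0");s=load("scene0")
b=lambda x,y:(t,355+(x-400)/5-.4,185+y/5-.4)
d=lambda x,y:(s,130+(x-400)/5-.4,265+y/5-.4)
np.set_printoptions(precision=4,suppress=True)
print("padtip +x", tri(b(462,97),d(792,118)), "padtip -x",tri(b(450,175),d(745,20)))
print("post", tri(b(560,90),d(715,185)))
goto(Tm([.506,.308,.15],[180,0,-92.5]),Tm([.299,.605,.227],[180,0,-26.29]))
E
```

```text
padtip +x (array([ 0.5798, -0.1567,  0.1174]), [np.float64(1.1), np.float64(1.1)]) padtip -x (array([ 0.5444, -0.1448,  0.128 ]), [np.float64(1.8), np.float64(1.8)])
post (array([ 0.5816, -0.196 ,  0.1344]), [np.float64(1.4), np.float64(1.4)])
row [0.3171, 0.1746, 0.077] [0.0, -0.0, 1.1556] deg 66.2
```

```bash
python3 -m pendant '[[0.317,0.175,0.077,0,0,1.1556,1],[0.317,0.175,0.077,0,0,1.1556,1],[0.317,0.175,0.077,0,0,1.1556,1],[0.317,0.175,0.077,0,0,1.1556,1],[0.317,0.175,0.077,0,0,1.1556,1],[0.317,0.175,0.077,0,0,1.1556,0],[0.317,0.175,0.077,0,0,1.1556,-1],[0.317,0.175,0.077,0,0,1.1556,-1],[0.317,0.175,0.077,0,0,1.1556,-1],[0.317,0.175,0.077,0,0,1.1556,-1]]'
python3 - <<'E'
from h import *
print(ctrl.get_obs()["joint_pos"]); shot("wrist","w1")
E
```

```text
clock: 1.4
tool_pos: [0.5052, 0.309, 0.1498]
orientation: [-180.0, 0.0, -92.4]
force: [-1.2, -0.0, 0.2]
opening: 0.043
[ 5.03472170e+01  1.62802458e+01 -1.61192266e+01 -9.90101672e-04
 -5.75699043e+01 -5.27119042e+01]
```

View pics/w1.png

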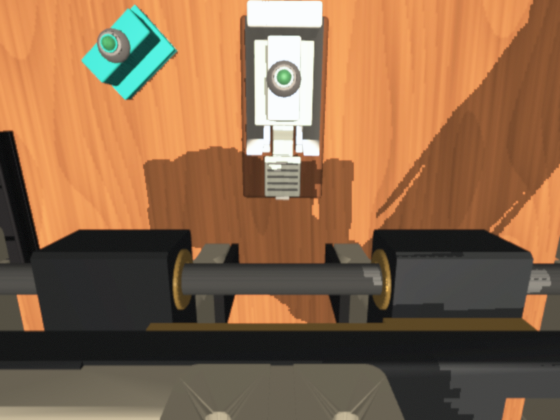

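Run:
```python
import cv2
im=cv2.imread("pics/w1.png")
cv2.imwrite("pics/w1c.png",cv2.resize(im[0:205,225:345],None,fx=3.5,fy=3.5,interpolation=cv2.INTER_CUBIC)[:, :])
```

```text
(no output)
```

View pics/w1c.png

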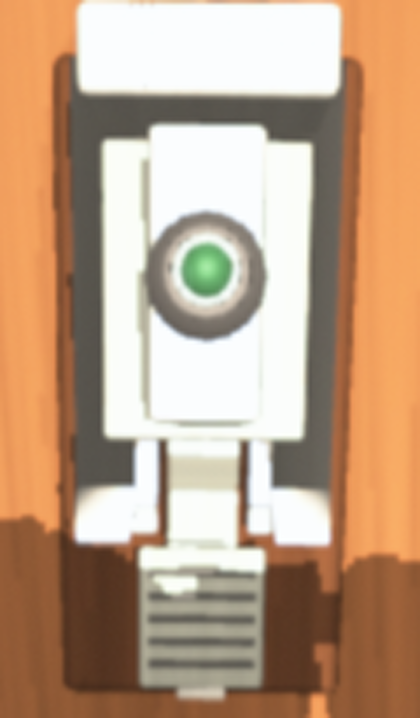

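Run:
```python
from h import *
np.set_printoptions(precision=4,suppress=True)
s=load("w1"); print(s["obs"]["tool_pos"],s["obs"]["orientation"])
f=lambda L,z:np.array([onz(s,225+x/3.5-.36,y/3.5-.36,z) for x,y in L])
for n,L,z in [("pad",[(140,548),(265,550),(138,685),(262,687)],.028),("block",[(150,124),(265,126),(148,420),(260,422)],.068),("deck",[(103,142),(313,142),(102,437),(304,440)],.043),("tower",[(78,93),(340,95),(78,3),(340,3)],.064),("base",[(57,58),(360,62),(66,688),(338,688)],.012),("rail end",[(74,542),(330,543)],.038)]:
    P=f(L,z); m=P.mean(0); print(n,m[:2], P[:,:2].round(4).tolist())
    if len(P)==4: dx=P[0]+P[1]-P[2]-P[3]; print("  yaw",np.degrees(np.arctan2(dx[1],dx[0])), "len",np.linalg.norm(dx)/2,"wid",np.linalg.norm(P[0]-P[1]))
```

```text
[0.5052 0.309  0.1498] [-179.9821    0.0249  -92.3652]
pad [0.5031 0.2835] [[0.517, 0.266], [0.4873, 0.2677], [0.5193, 0.2992], [0.4889, 0.3009]]
  yaw -93.32998271749629 len 0.03322360276140773 wid 0.02977108602968234
block [0.4995 0.2118] [[0.5089, 0.1845], [0.4873, 0.1857], [0.512, 0.2379], [0.4898, 0.2392]]
  yaw -92.9581969816551 len 0.05348277362905998 wid 0.021569072656323997
deck [0.4994 0.2119] [[0.5195, 0.1813], [0.4759, 0.183], [0.5233, 0.2404], [0.4789, 0.2428]]
  yaw -93.25997297867056 len 0.05956714864152659 wid 0.043628416785963006
tower [0.4973 0.1712] [[0.5224, 0.1776], [0.4727, 0.18], [0.5214, 0.1625], [0.4726, 0.1645]]
  yaw 87.82286880902082 len 0.015317719849200424 wid 0.049659254451495737
base [0.5    0.2308] [[0.531, 0.156], [0.4618, 0.1596], [0.5389, 0.3023], [0.4685, 0.3052]]
  yaw -92.86666610064843 len 0.14616406688450337 wid 0.06923494447767016
rail end [0.5022 0.2646] [[0.5315, 0.2633], [0.4729, 0.2659]]
```

Run:
```python
from h import *
goto(Tm([.5032,.286,.04],[180,0,-93]))
```

```text
row [0.023, 0.0011, 0.1098] [-0.0002, 0.0003, 0.0108] deg 0.6
```

```bash
python3 -m pendant '[[0.023,0.001,0.055,0,0,0.011,-1],[0.023,0.001,0.09,0,0,0.011,-1],[0.023,0.001,0.11,0,0,0.011,-1],[0.023,0.001,0.11,0,0,0.011,-1],[0.023,0.001,0.11,0,0,0.011,-1]]'
python3 - <<'E'
from h import *
shot("wrist","w2")
E
```

```text
clock: 2.08
tool_pos: [0.5041, 0.2858, 0.0405]
orientation: [-179.9, 0.0, -93.1]
force: [0.6, 0.3, 1.5]
opening: 0.0004
```

View pics/w2.png

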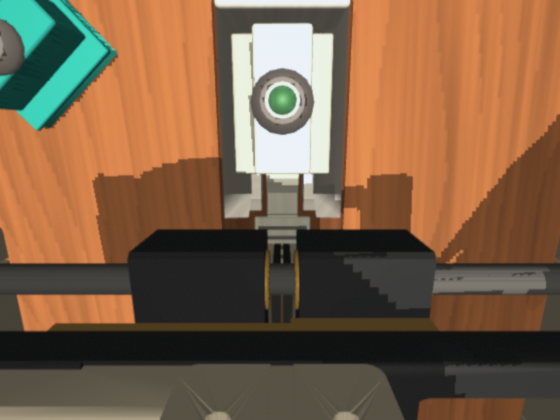

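```bash
python3 -m pendant '[[0,0,0.01,0,0,0,-1],[0,0,0.014,0,0,0,-1],[0,0,0.017,0,0,0,-1],[0,0,0.019,0,0,0,-1],[0,0,0.0195,0,0,0,-1],[0,0,0.0195,0,0,0,-1]]'
python3 - <<'E'
from h import *
shot("wrist","w3")
E
```

```text
clock: 2.88
tool_pos: [0.5041, 0.2854, 0.0213]
orientation: [-179.9, 0.0, -93.1]
force: [-3.8, 1.0, 12.7]
opening: 0.0007
```

View pics/w3.png

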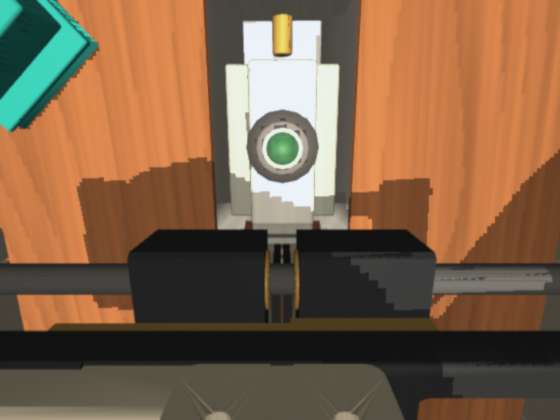

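```bash
python3 -m pendant '[[0,0,-0.03,0,0,0,-1],[0,0,-0.08,0,0,0,1],[0,0,-0.09,0,0,0,1],[0,0,-0.09,0,0,0,1],[0,0,-0.09,0,0,0,1]]'
python3 - <<'E'
from h import *
s=shot("wrist","w4");im=s["image"]
cv2.imwrite("pics/w4c.png",cv2.resize(im[0:230,210:360],None,fx=3,fy=3,interpolation=cv2.INTER_CUBIC)[:600])
E
```

```text
clock: 3.55
tool_pos: [0.5028, 0.2841, 0.1085]
orientation: [179.9, -0.1, -93.2]
force: [0.0, 0.4, -0.5]
opening: 0.0348
```

View pics/w4c.png

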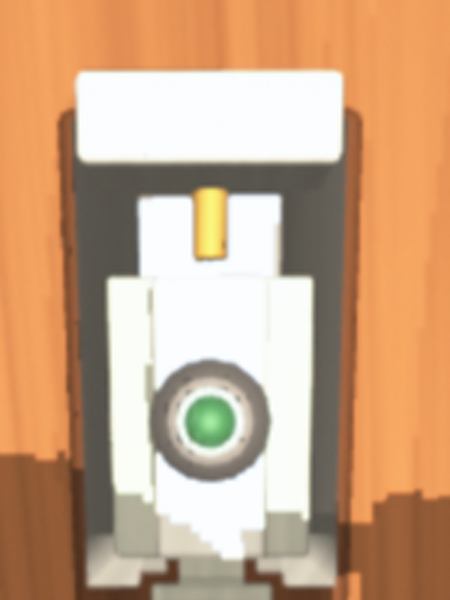

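Run:
```python
from h import *
np.set_printoptions(precision=4,suppress=True)
s=load("w4"); print(s["obs"]["tool_pos"],s["obs"]["orientation"])
f=lambda L,z:np.array([onz(s,210+x/3-.33,y/3-.33,z) for x,y in L])
print("stone",f([(210,420)],.08), "deck",f([(108,277),(313,277),(115,555),(308,555)],.043), "mean",f([(108,277),(313,277),(115,555),(308,555)],.043).mean(0))
print("tower",f([(77,160),(343,161)],.064))
m=f([(108,277),(313,277),(115,555),(308,555)],.043).mean(0)
goto(Tm([m[0],m[1],.0475],[180,0,-93.1]))
```

```text
[0.5028 0.2841 0.1085] [179.8926  -0.1008 -93.15  ]
stone [[0.5001 0.2253 0.08  ]] deck [[0.5202 0.1956 0.043 ]
 [0.4768 0.198  0.043 ]
 [0.5234 0.2551 0.043 ]
 [0.4797 0.2575 0.043 ]] mean [0.5001 0.2265 0.043 ]
tower [[0.5224 0.177  0.064 ]
 [0.4727 0.1798 0.064 ]]
row [0.0576, -0.0004, 0.061] [0.002, -0.002, -0.0008] deg 0.2
```

```bash
python3 -m pendant '[[0.04,0,0,0,0,0,1],[0.0575,0,0,0.002,-0.002,0,1],[0.0575,0,0,0.002,-0.002,0,1],[0.0575,0,0.03,0.002,-0.002,0,1],[0.0575,0,0.055,0.002,-0.002,0,1],[0.0575,0,0.061,0.002,-0.002,0,1],[0.0575,0,0.061,0.002,-0.002,0,1]]'
```

```text
clock: 4.47
tool_pos: [0.5007, 0.2279, 0.049]
orientation: [-179.9, 0.1, -93.1]
force: [-0.2, 1.2, 0.5]
opening: 0.0874
```

```bash
python3 -m pendant '[[0.001,0,0.0005,0,0,0,-1],[0.001,0,0.0005,0,0,0,-1],[0.001,0,0.0005,0,0,0,-1],[0.001,0,0.0005,0,0,0,-1],[0.001,0,0.0005,0,0,0,-1],[0.001,0,0.0005,0,0,0,-1],[0.001,0,0.0005,0,0,0,-1]]';python3 - <<'E'
from h import *
for i in range(3):
    o=ctrl.get_obs();print(o["tool_pos"],o["orientation"],o["force"],o["moment"],o["opening"])
E
```

```text
clock: 5.35
tool_pos: [0.5005, 0.2265, 0.0485]
orientation: [-179.9, 0.1, -93.1]
force: [-0.5, -0.7, -0.1]
opening: 0.0236
[0.50045382 0.22650864 0.0485231 ] [-1.79888217e+02  1.09718543e-01 -9.31276152e+01] [-0.45675434 -0.72085007 -0.09034959] [ 0.08572517 -0.03508411 -0.00726722] 0.02355884811021871
[0.50045382 0.22650864 0.0485231 ] [-1.79888217e+02  1.09718543e-01 -9.31276152e+01] [-0.45675434 -0.72085007 -0.09034959] [ 0.08572517 -0.03508411 -0.00726722] 0.02355884811021871
[0.50045382 0.22650864 0.0485231 ] [-1.79888217e+02  1.09718543e-01 -9.31276152e+01] [-0.45675434 -0.72085007 -0.09034959] [ 0.08572517 -0.03508411 -0.00726722] 0.02355884811021871
```

```bash
python3 -m pendant '[[-0.008,0,0,0,0,0,-1],[-0.018,0,0,0,0,0,-1],[-0.03,0,0,0,0,0,-1],[-0.04,0,0,0,0,0,-1]]'
```

```text
clock: 5.85
tool_pos: [0.5026, 0.2675, 0.0486]
orientation: [-179.9, 0.1, -93.1]
force: [-0.7, -2.9, -0.2]
opening: 0.0221
```

```bash
python3 -m pendant '[[-0.012,0,0,0,0,0,-1],[-0.027,0,0,0,0,0,-1],[-0.045,0,0,0,0,0,-1],[-0.052,0,0,0,0,0,-1],[-0.052,0,-0.03,0,0,0,-1],[-0.052,0,-0.08,0,0,0,-1],[-0.052,0,-0.12,0,0,0,-1],[-0.052,0,-0.12,0,0,0,-1]]'
python3 - <<'E'
from h import *
print(ctrl.get_obs())
s=shot("wrist","w5")
E
```

```text
clock: 6.85
tool_pos: [0.5067, 0.3198, 0.1725]
orientation: [-179.6, 0.4, -93.1]
force: [0.1, 0.2, -3.5]
opening: 0.0219
{'clock': 6.85, 'joint_pos': array([ 50.96725412,  15.45554678, -14.04809504,   0.07506009,
       -59.94950935, -54.10899251]), 'qvel': array([-0.08310398,  2.38706809, -3.81874469, -1.54968249,  2.17680159,
       -0.0217034 ]), 'tau': array([-9.29834764e-02, -5.22320366e+01,  2.92904824e+01,  7.28051752e+00,
       -6.53083753e-01,  1.21146648e-03]), 'tool_pos': array([0.5067339 , 0.31979476, 0.17252658]), 'orientation': array([-179.62649467,    0.40470251,  -93.103142  ]), 'force': array([ 0.10912313,  0.18942454, -3.51597219]), 'moment': array([ 0.10533137, -0.02938791,  0.01890171]), 'opening': 0.021922283638033026}
```

View pics/w5.png

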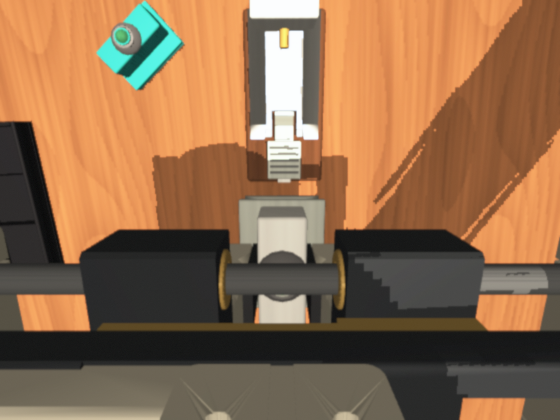

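```bash
cat >> h.py <<'E'
def frame(p,yaw,tilt):
    y=np.radians(yaw);t=np.radians(tilt);X=np.array([np.cos(y),np.sin(y),0]);H=np.array([-np.sin(y),np.cos(y),0])
    Z=H*np.sin(t)+np.array([0,0,np.cos(t)]); T=np.eye(4);T[:3,:3]=np.c_[X,np.cross(Z,X),Z];T[:3,3]=p;return T
def hold(V,x,y,z):
    """tool pose for tcp at vise coords"""
    T=np.eye(4);T[:3,:3]=V[:3,:3]@np.diag([1,-1,-1]);T[:3,3]=V[:3,3]+V[:3,:3]@[x,y,z];return T
E
python3 - <<'E'
from h import *
V=frame([.534,-.236,.139],-109,27); T=hold(V,-.12,0,.10); print(T)
goto(T)
E
```

```text
[[-0.32556815 -0.84246322 -0.42925645  0.61599382]
 [-0.94551858  0.29008335  0.14780485 -0.13731826]
 [ 0.          0.4539905  -0.89100652  0.22810065]
 [ 0.          0.          0.          1.        ]]
row [0.4492, -0.1355, -0.0596] [-0.4711, -0.0602, 0.273] deg 31.4
```

```bash
python3 -m pendant '[[0.05,-0.015,-0.04,-0.05,0,0.03,-1],[0.11,-0.033,-0.06,-0.12,-0.015,0.068,-1],[0.17,-0.05,-0.06,-0.18,-0.022,0.1,-1],[0.225,-0.068,-0.06,-0.235,-0.03,0.136,-1],[0.28,-0.084,-0.06,-0.3,-0.038,0.17,-1],[0.335,-0.1,-0.06,-0.35,-0.045,0.205,-1],[0.39,-0.12,-0.06,-0.41,-0.052,0.24,-1],[0.43,-0.13,-0.06,-0.45,-0.058,0.262,-1],[0.449,-0.1355,-0.06,-0.471,-0.06,0.273,-1],[0.449,-0.1355,-0.06,-0.471,-0.06,0.273,-1],[0.449,-0.1355,-0.06,-0.471,-0.06,0.273,-1]]'
python3 - <<'E'
from h import *
print(ctrl.get_obs()["joint_pos"])
s=shot("wrist","w6")
E
```

```text
clock: 8.28
tool_pos: [0.6156, -0.1372, 0.2267]
orientation: [152.9, -0.2, -109.0]
force: [-0.1, -0.4, -1.9]
opening: 0.0216
[  -0.18506955   33.87615393   20.4482994    -8.4923052  -102.37292218
  -18.77289945]
```

View pics/w6.png

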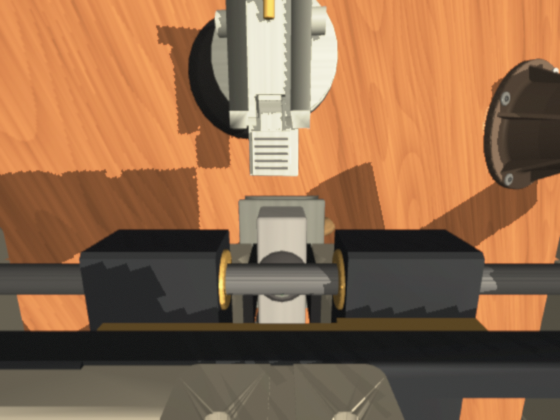

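Run:
```python
import cv2
im=cv2.imread("pics/w6.png")
cv2.imwrite("pics/w6c.png",cv2.resize(im[0:200,205:345],None,fx=3,fy=3,interpolation=cv2.INTER_CUBIC))
im=cv2.imread("pics/w5.png")
cv2.imwrite("pics/w5c.png",cv2.resize(im[0:200,205:345],None,fx=3,fy=3,interpolation=cv2.INTER_CUBIC))
```

```text
(no output)
```

View pics/w6c.png

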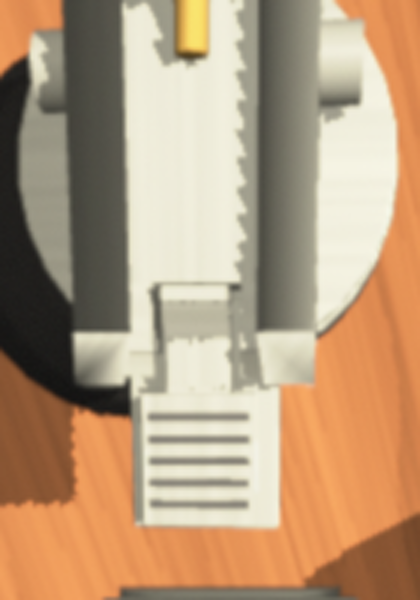

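View pics/w5c.png

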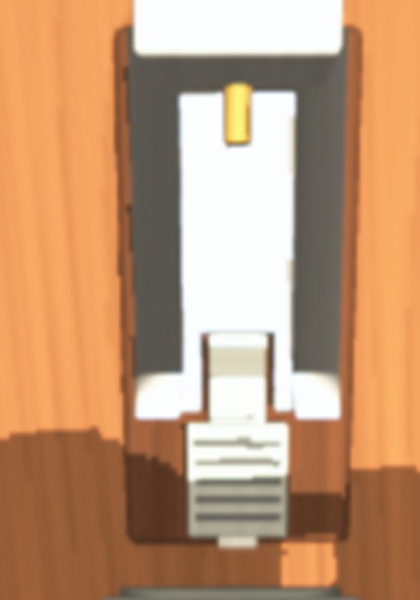

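Run:
```python
import cv2,numpy as np
im=cv2.imread("pics/w6.png")
cv2.imwrite("pics/w6d.png",cv2.resize(im[105:180,222:322],None,fx=8,fy=8,interpolation=cv2.INTER_CUBIC))
im=cv2.imread("pics/w5.png")
cv2.imwrite("pics/w5d.png",cv2.resize(im[118:193,230:330],None,fx=8,fy=8,interpolation=cv2.INTER_CUBIC))
```

```text
(no output)
```

View pics/w6d.png

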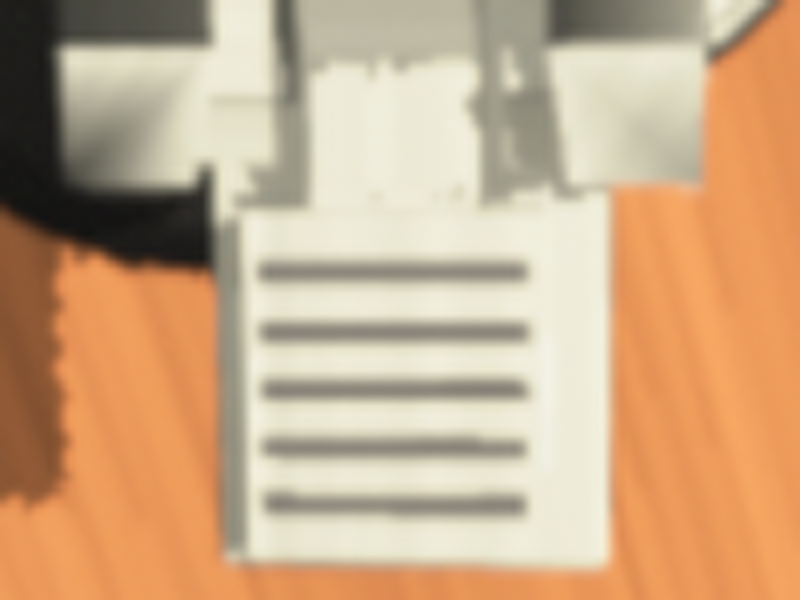

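View pics/w5d.png

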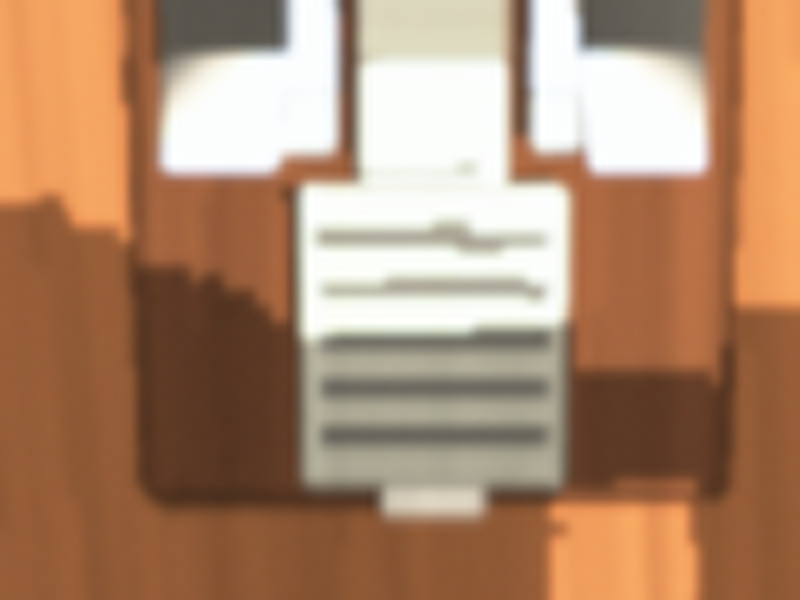

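```bash
cat > fit.py <<'E'
from h import *
from scipy.optimize import least_squares
np.set_printoptions(precision=4,suppress=True)
def model():
    P=[[-54,29,8],[-54,-29,8]]
    for x in (-62,-67.5,-73,-78.5,-84): P+=[[x,12.5,-2],[x,-12.5,-2]]
    return np.array(P)/1000.
def run(name,ox,oy,k,L,kind,p0,M=None):
    s=load(name); px=np.array([[ox+x/k-.5+.5/k,oy+y/k-.5+.5/k] for x,y in L]); M=model() if M is None else M
    def fr(p):
        if kind=="dock": return frame([p[0],p[1],.03],p[2],0)
        if kind=="vise": return frame([p[0],p[1],.08+.066*np.cos(np.radians(p[3]))],p[2],p[3])
        return frame([p[0],p[1],p[4]],p[2],p[3])
    def res(p):
        V=fr(p); return np.concatenate([proj(s,V[:3,3]+V[:3,:3]@m)-q for m,q in zip(M,px)])
    r=least_squares(res,p0,x_scale=[.01,.01,1,1,.01][:len(p0)])
    print(name,kind,r.x,"rms px",np.sqrt(np.mean(r.fun**2))); print(r.fun.reshape(-1,2).round(1).tolist())
    return fr(r.x)
E
python3 - <<'E'
from fit import *
d=[(160,172),(708,172)]
for y,a,b in [(238,318,547),(290,320,547),(340,321,547),(387,321,547),(436,322,547)]: d+=[(a,y),(b,y)]
D=run("w5",230,118,8,d,"dock",[.4993,.211,-93])
D=run("w5",230,118,8,d,"free",[.4993,.211,-93,0,.03])
v=[(66,188),(702,185)]
for y,a,b in [(271,260,525),(332,262,526),(389,263,525),(447,264,525),(504,265,524)]: v+=[(a,y),(b,y)]
V=run("w6",222,105,8,v,"vise",[.534,-.236,-109,27])
V=run("w6",222,105,8,v,"free",[.534,-.236,-109,27,.139])
E
```

```text
w5 dock [  0.4994   0.2107 -92.9528] rms px 0.27941068348229237
[[0.5, -0.2], [-0.5, -0.3], [0.5, 0.3], [-0.2, 0.2], [0.3, -0.0], [-0.2, -0.1], [0.2, -0.1], [-0.3, -0.1], [0.3, 0.1], [-0.4, 0.1], [0.2, 0.1], [-0.4, 0.0]]
w5 free [  0.4993   0.2104 -92.9535   0.0716   0.0335] rms px 0.21196260861436284
[[0.1, -0.4], [-0.1, -0.5], [0.3, 0.2], [-0.0, 0.1], [0.1, -0.0], [-0.1, -0.1], [0.1, -0.1], [-0.2, -0.1], [0.1, 0.3], [-0.2, 0.2], [0.1, 0.3], [-0.3, 0.2]]
w6 vise [   0.5412   -0.2385 -108.7995   31.1819] rms px 0.16872202981623802
[[-0.4, -0.3], [0.1, -0.3], [0.2, 0.1], [-0.1, 0.1], [0.1, -0.1], [-0.2, -0.1], [0.1, 0.1], [-0.1, 0.1], [0.2, 0.1], [-0.1, 0.1], [0.2, 0.1], [0.0, 0.2]]
w6 free [   0.5408   -0.2383 -108.7624   29.816     0.1355] rms px 0.14633323200614048
[[-0.1, -0.2], [0.2, -0.2], [0.2, 0.2], [-0.2, 0.1], [0.1, -0.1], [-0.3, -0.1], [0.1, 0.1], [-0.2, 0.1], [0.2, 0.0], [-0.2, 0.0], [0.2, 0.0], [-0.0, 0.1]]
```

Run:
```python
from h import *
goto(hold(frame([.5411,-.2385,.1365],-108.8,31.0),-.125,0,.06))
```

```text
row [-0.0048, -0.0117, 0.0383] [-0.0684, -0.0015, -0.0039] deg 3.9
```

```bash
python3 -m pendant '[[-0.005,-0.012,0.02,-0.035,0,-0.002,-1],[-0.005,-0.012,0.038,-0.068,-0.0015,-0.004,-1],[-0.005,-0.012,0.038,-0.068,-0.0015,-0.004,-1],[-0.005,-0.012,0.038,-0.068,-0.0015,-0.004,-1],[-0.005,-0.012,0.038,-0.068,-0.0015,-0.004,-1]]'
python3 - <<'E'
from h import *
s=shot("wrist","w7");im=s["image"]
cv2.imwrite("pics/w7c.png",cv2.resize(im[0:205,200:360],None,fx=3.75,fy=3.75,interpolation=cv2.INTER_CUBIC)[:600])
cv2.imwrite("pics/w7d.png",cv2.resize(im[75:175,210:340],None,fx=6,fy=6,interpolation=cv2.INTER_CUBIC)[:600])
E
```

```text
clock: 8.95
tool_pos: [0.6117, -0.131, 0.1901]
orientation: [149.2, 0.0, -108.8]
force: [-0.4, 0.3, -2.2]
opening: 0.0214
```

View pics/w7c.png

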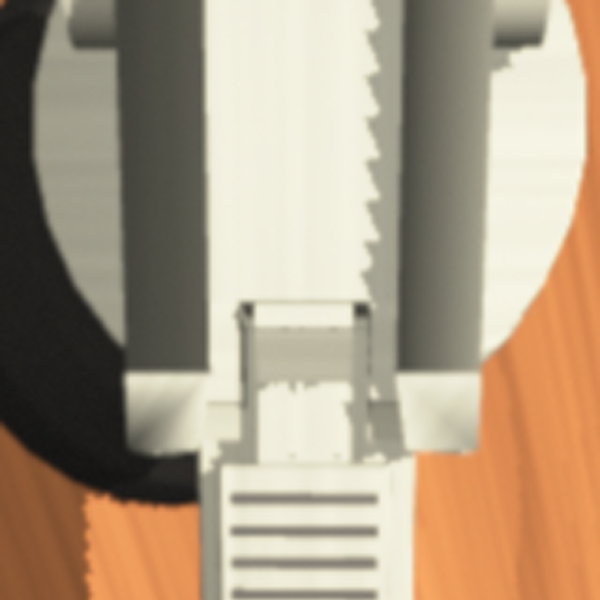

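View pics/w7d.png

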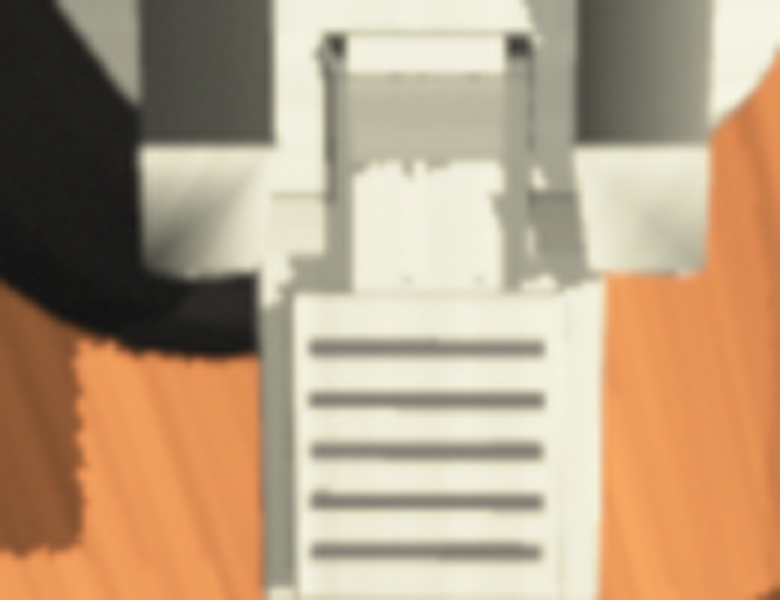

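Run:
```python
from fit import *
v=[(146,272),(705,271)]
for y,a,b in [(348,309,544),(400,310,544),(451,311,543),(501,312,543),(551,313,542)]: v+=[(a,y),(b,y)]
V=run("w7",210,75,6,v,"vise",[.534,-.236,-109,27])
V2=run("w7",210,75,6,v,"free",[.534,-.236,-109,27,.139])
np.save("V.npy",V)
T=tool(load("w7")["obs"]); 
for v in (V,V2): print("tcp in vise",(np.linalg.inv(v)@T)[:3,3])
goto(hold(V,-.125,0,.0195)); goto(hold(V2,-.125,0,.0195))
```

```text
w7 vise [   0.5414   -0.2385 -108.5836   31.5858] rms px 0.3133289953488708
[[-0.5, -0.3], [0.5, -0.4], [0.4, 0.1], [-0.3, 0.0], [0.4, 0.1], [-0.4, -0.0], [0.4, 0.1], [-0.4, 0.0], [0.4, 0.2], [-0.5, 0.1], [0.3, 0.1], [-0.4, 0.1]]
w7 free [   0.5415   -0.2385 -108.584    31.5955    0.1362] rms px 0.3133283239518679
[[-0.5, -0.3], [0.5, -0.4], [0.4, 0.1], [-0.3, 0.0], [0.4, 0.1], [-0.4, -0.0], [0.4, 0.1], [-0.4, 0.0], [0.4, 0.2], [-0.5, 0.1], [0.3, 0.1], [-0.4, 0.1]]
tcp in vise [-0.1243 -0.0007  0.0628]
tcp in vise [-0.1243 -0.0007  0.0628]
row [-0.0006, -0.0001, 0.0432] [-0.0135, 0.0026, -0.0034] deg 0.8
row [-0.0006, -0.0001, 0.0432] [-0.0137, 0.0026, -0.0034] deg 0.8
```

```bash
python3 -m pendant '[[-0.001,-0.0004,0.025,-0.0135,0.0026,-0.0034,-1],[-0.001,-0.0004,0.043,-0.0135,0.0026,-0.0034,-1],[-0.001,-0.0004,0.043,-0.0135,0.0026,-0.0034,-1],[-0.001,-0.0004,0.043,-0.0135,0.0026,-0.0034,-1]]'
python3 - <<'E'
from h import *
np.set_printoptions(precision=4,suppress=True)
V=np.load("V.npy")
for i in range(8):
    s=snapshot("scene") if i<7 else shot("scene","s8"); D=np.linalg.inv(V)@tool(ctrl.get_obs()); R=D[:3,:3]@np.diag([1,-1,-1])
    print(D[:3,3]*1000,Rn.from_matrix(R).as_rotvec(degrees=True))
im=s["image"]
cv2.imwrite("pics/s8c.png",cv2.resize(im[225:365,90:270],None,fx=4,fy=4,interpolation=cv2.INTER_CUBIC))
shot("wrist","w8")
E
```

```text
clock: 9.5
tool_pos: [0.5918, -0.1233, 0.1529]
orientation: [148.4, -0.0, -108.6]
force: [1.0, 0.4, -2.7]
opening: 0.0222
[-125.3347    0.7071   19.9654] [ 0.0052 -0.0093 -0.0035]
[-125.3466    0.7032   19.8202] [-0.0058 -0.0007 -0.0081]
[-125.3673    0.6666   19.6062] [-0.0233  0.0024 -0.0087]
[-125.3945    0.6551   19.3411] [-0.043   0.003  -0.0097]
[-125.3459    0.6313   19.1334] [-0.0629 -0.0007 -0.0151]
[-125.3478    0.5756   18.9307] [-0.0841 -0.0065 -0.016 ]
[-125.3599    0.5731   18.7952] [-0.0952 -0.0089 -0.0164]
[-125.3617    0.5752   18.7032] [-0.1017 -0.0085 -0.0181]
```

View pics/s8c.png

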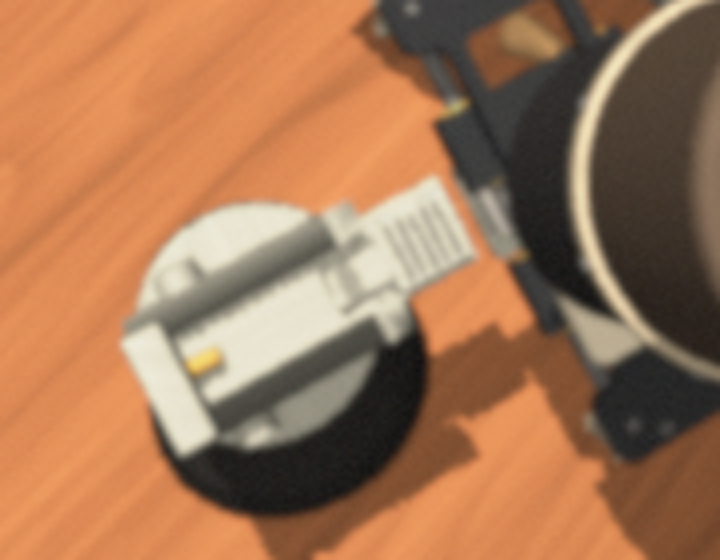

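View pics/w8.png

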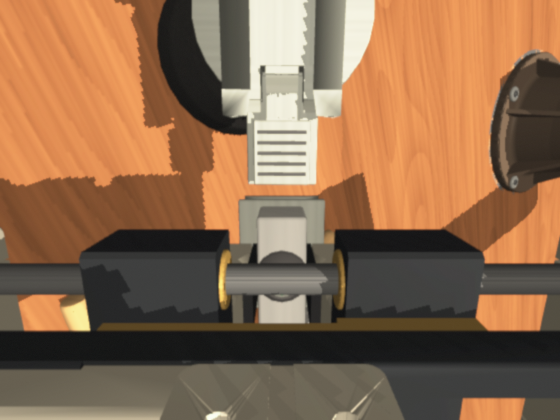

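```bash
python3 -m pendant '[[0.015,0.0003,-0.0003,0,0,0,-1],[0.03,0.0003,-0.0003,0,0,0,-1],[0.038,0.0003,-0.0003,0,0,0,-1],[0.038,0.0003,-0.0003,0,0,0,-1],[0.038,0.0003,-0.0003,0,0,0,-1]]'
cat > st.py <<'E'
from h import *
np.set_printoptions(precision=2,suppress=True)
V=np.load("V.npy"); 
def st():
    o=ctrl.get_obs(); D=np.linalg.inv(V)@tool(o); R=D[:3,:3]@np.diag([1,-1,-1])
    print("pos mm",D[:3,3]*1000,"rot deg",Rn.from_matrix(R).as_rotvec(degrees=True),"F vise",V[:3,:3].T@o["force"],"M",V[:3,:3].T@o["moment"],"t",o["clock"],o["opening"])
if __name__=="__main__": st()
E
python3 st.py
```

```text
clock: 10.58
tool_pos: [0.5789, -0.1589, 0.1521]
orientation: [148.3, -0.0, -108.6]
force: [-0.4, -0.3, -2.9]
opening: 0.0219
pos mm [-87.43   0.25  18.81] rot deg [-0.12 -0.   -0.02] F vise [ 0.42  1.28 -2.65] M [2.38 0.11 0.06] t 10.575 0.02188002552843714
```

```bash
python3 -m pendant '[[0.004,0,0,0,0,0,-1],[0.008,0,0,0,0,0,-1],[0.012,0,0,0,0,0,-1],[0.012,0,0,0,0,0,-1]]'
python3 - <<'E'
from st import *
st(); s=shot("wrist","w9");im=s["image"]
cv2.imwrite("pics/w9c.png",cv2.resize(im[80:230,200:360],None,fx=4,fy=4,interpolation=cv2.INTER_CUBIC)[:600])
E
```

```text
clock: 11.08
tool_pos: [0.5748, -0.1706, 0.1521]
orientation: [148.3, -0.0, -108.6]
force: [0.1, 0.4, -2.6]
opening: 0.0216
pos mm [-74.99   0.18  18.79] rot deg [-0.13 -0.01 -0.04] F vise [-0.46  1.33 -2.24] M [2.37 0.1  0.1 ] t 11.075 0.021591293988385715
```

View pics/w9c.png

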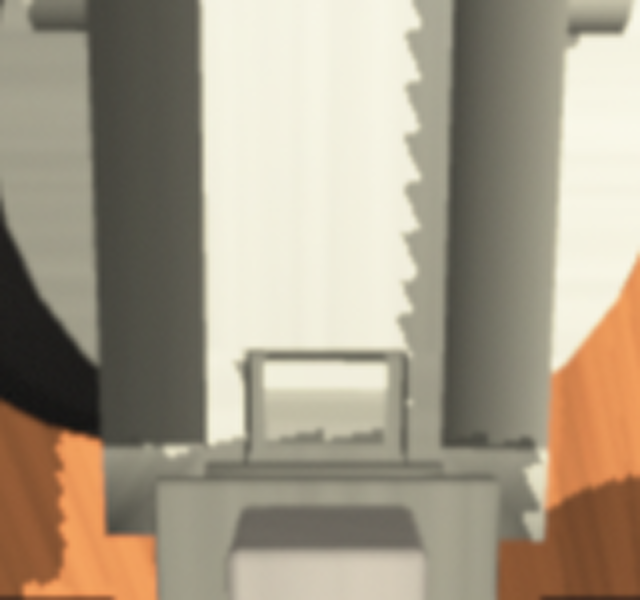

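```bash
python3 -m pendant '[[0.004,0,0,0,0,0,-1],[0.008,0,0,0,0,0,-1],[0.012,0,0,0,0,0,-1],[0.016,0,0,0,0,0,-1],[0.016,0,0,0,0,0,-1]]'; python3 st.py
```

```text
clock: 11.75
tool_pos: [0.5701, -0.1858, 0.1526]
orientation: [148.3, -0.0, -108.6]
force: [1.7, 2.0, -0.3]
opening: 0.0218
pos mm [-59.12   0.27  19.33] rot deg [-0.07 -0.02 -0.02] F vise [-2.45  0.94  0.23] M [2.34 0.58 0.03] t 11.75 0.021786984162757504
```

```bash
python3 -m pendant '[[0.006,0,0,0,0,0,-1],[0.012,0,0,0,0,0,-1],[0.018,0,0,0,0,0,-1],[0.024,0,0,0,0,0,-1],[0.03,0,0,0,0,0,-1],[0.03,0,0,0,0,0,-1]]'; python3 st.py
```

```text
clock: 12.5
tool_pos: [0.5599, -0.2147, 0.152]
orientation: [148.3, -0.1, -108.6]
force: [1.2, -2.9, -2.9]
opening: 0.0218
pos mm [-28.47   0.21  18.65] rot deg [-0.14 -0.03 -0.07] F vise [ 2.36  3.21 -1.37] M [ 2.85 -0.59  0.07] t 12.5 0.021779904388444987
```

```bash
python3 -m pendant '[[0.006,0,0,0,0,0,-1],[0.012,0,0,0,0,0,-1],[0.018,0,0,0,0,0,-1],[0.022,0,0,0,0,0,-1],[0.026,0,0,0,0,0,-1],[0.028,0,0,0,0,0,-1],[0.028,0,0,0,0,0,-1]]'; python3 st.py
```

```text
clock: 13.38
tool_pos: [0.5526, -0.2363, 0.1517]
orientation: [148.3, 0.3, -108.6]
force: [5.9, 18.2, -0.5]
opening: 0.0217
pos mm [-5.62  0.29 18.29] rot deg [-0.1   0.26  0.19] F vise [-19.1    0.05  -0.5 ] M [ 1.68  7.1  -0.12] t 13.375 0.021662544641634994
```

Run:
```python
from st import *
s=shot("wrist","w10");st();im=s["image"]
cv2.imwrite("pics/w10c.png",cv2.resize(im[60:230,200:360],None,fx=3.5,fy=3.5,interpolation=cv2.INTER_CUBIC)[:600])
s=shot("scene","s10")
cv2.imwrite("pics/s10c.png",cv2.resize(s["image"][225:365,90:270],None,fx=4,fy=4,interpolation=cv2.INTER_CUBIC)); st()
```

```text
pos mm [-5.62  0.31 18.29] rot deg [-0.1   0.25  0.2 ] F vise [-19.92  -0.25   0.55] M [ 1.6   7.07 -0.05] t 13.425 0.021759109042189525
pos mm [-5.63  0.31 18.26] rot deg [-0.11  0.25  0.2 ] F vise [-19.08   0.22  -0.34] M [ 1.66  7.06 -0.01] t 13.475 0.02182761900507576
```

View pics/w10c.png

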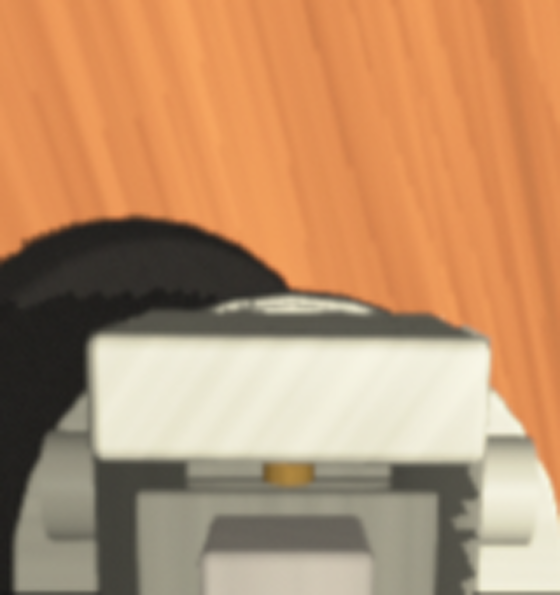

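View pics/s10c.png

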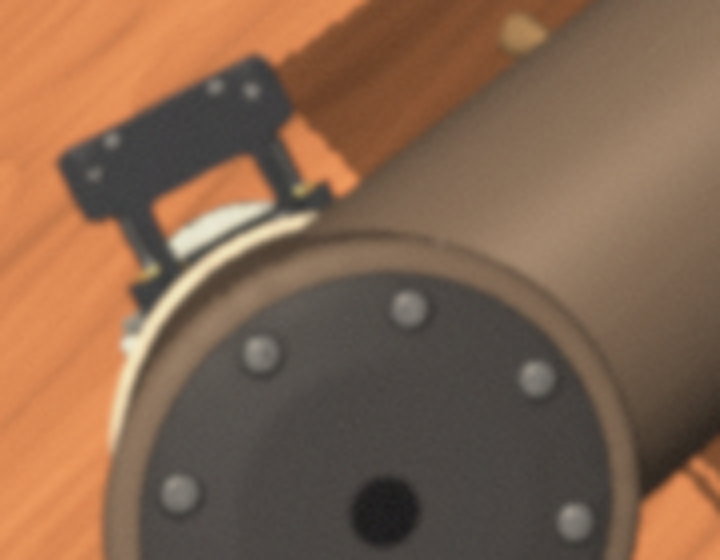

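```bash
python3 -m pendant '[[0.002,0,0,0,0,0,-1],[0.004,0,0,0,0,0,-1],[0.004,0,0,0,0,0,-1]]'; python3 st.py
```

```text
clock: 13.85
tool_pos: [0.5514, -0.2396, 0.1516]
orientation: [148.3, 0.4, -108.5]
force: [6.1, 21.2, -0.7]
opening: 0.0218
pos mm [-2.19  0.28 18.27] rot deg [-0.1   0.28  0.22] F vise [-22.04  -0.46  -1.07] M [1.49 7.9  0.02] t 13.85 0.021815285675321778
```

Advancing with the spring; a few mm more.

```bash
python3 -m pendant '[[0.002,0,0,0,0,0,-1],[0.003,0,0,0,0,0,-1],[0.003,0,0,0,0,0,-1]]'; python3 st.py
```

```text
clock: 14.22
tool_pos: [0.5501, -0.2434, 0.1516]
orientation: [148.3, 0.3, -108.5]
force: [5.0, 16.4, -1.2]
opening: 0.0221
pos mm [ 1.83  0.26 18.23] rot deg [-0.12  0.21  0.18] F vise [-17.1    0.22  -1.23] M [ 1.78  6.32 -0.07] t 14.225 0.02208253683472203
```

```bash
python3 -m pendant '[[0.0015,0,0,0,0,0,-1],[0.003,0,0,0,0,0,-1],[0.003,0,0,0,0,0,-1]]'
python3 - <<'E'
from st import *
st(); s=shot("wrist","w11");im=s["image"]
cv2.imwrite("pics/w11c.png",cv2.resize(im[60:230,200:360],None,fx=3.5,fy=3.5,interpolation=cv2.INTER_CUBIC)[:600])
E
```

```text
clock: 14.6
tool_pos: [0.55, -0.2439, 0.1516]
orientation: [148.3, 0.5, -108.5]
force: [8.6, 26.3, 2.1]
opening: 0.0215
pos mm [ 2.34  0.27 18.22] rot deg [-0.1   0.37  0.29] F vise [-27.64  -1.23   1.65] M [ 1.04 10.03 -0.11] t 14.6 0.0215337184263318
```

View pics/w11c.png

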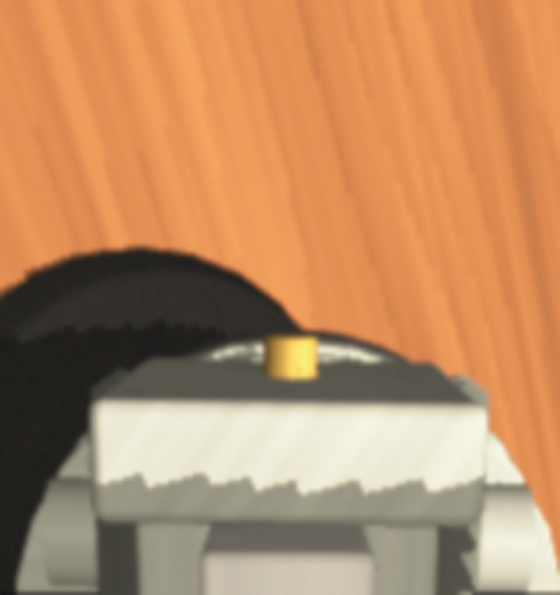

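```bash
python3 -m pendant '[[-0.004,0,0,0,0,0,-1],[-0.007,0,0,0,0,0,-1],[-0.007,0,0,0,0,0,-1]]'; python3 st.py
```

```text
clock: 15.02
tool_pos: [0.5502, -0.2428, 0.1516]
orientation: [148.2, 0.0, -108.6]
force: [1.5, 5.1, -5.8]
opening: 0.0219
pos mm [ 1.26  0.19 18.2 ] rot deg [-0.17  0.02  0.  ] F vise [-5.28  2.9  -4.99] M [2.73 1.98 0.16] t 15.025 0.021870899434292844
```

```bash
python3 -m pendant '[[-0.002,0,0,0,0,0,-1],[-0.004,0,0,0,0,0,-1],[-0.004,0,0,0,0,0,-1]]'; python3 st.py
```

```text
clock: 15.4
tool_pos: [0.551, -0.2406, 0.1519]
orientation: [148.2, -0.1, -108.6]
force: [-2.8, -4.6, -10.2]
opening: 0.0221
pos mm [-1.04  0.08 18.41] rot deg [-0.18 -0.08 -0.1 ] F vise [ 5.24  4.29 -9.3 ] M [ 3.42 -2.07  0.02] t 15.4 0.02211718303127015
```

```bash
python3 -m pendant '[[-0.002,0,0,0,0,0,-1],[-0.002,0,0,0,0,0,-1]]'; python3 st.py
```

```text
clock: 15.65
tool_pos: [0.5513, -0.2401, 0.1522]
orientation: [148.2, -0.2, -108.6]
force: [-3.6, -9.4, -10.2]
opening: 0.0221
pos mm [-1.7  -0.01 18.75] rot deg [-0.18 -0.17 -0.15] F vise [10.05  4.96 -8.92] M [ 3.61 -4.08 -0.01] t 15.65 0.022070034669268955
```

```bash
python3 -m pendant '[[0.003,0,0.0005,0,0,0,-1],[0.003,0,0.0005,0,0,0,-1],[0.003,0,0.0005,0,0,0,1],[0.003,0,0.0005,0,0,0,1],[0.003,0,0.0005,0,0,0,1],[0.003,0,0.0005,0,0,0,1],[0.003,0,0.0005,0,0,0,1]]'; python3 st.py
```

```text
clock: 16.52
tool_pos: [0.5511, -0.2403, 0.1518]
orientation: [148.3, -0.0, -108.6]
force: [-0.5, 0.6, -0.5]
opening: 0.0661
pos mm [-1.38  0.16 18.39] rot deg [-0.12 -0.02 -0.01] F vise [-0.44 -0.3  -0.78] M [1.83 0.1  0.05] t 16.525 0.06611065261744517
```

Now back off along the tool axis, then to the mouth side to look.

```bash
python3 -m pendant '[[0,0,0,0,0,0,1],[0,0,-0.03,0,0,0,1],[0,0,-0.07,0,0,0,1],[-0.02,0,-0.09,0,0,0,1],[-0.07,0,-0.09,0,0,0,1],[-0.11,0,-0.09,0,0,0,1],[-0.11,0,-0.09,0,0,0,1],[-0.11,0,-0.09,0,0,0,1]]'
python3 - <<'E'
from st import *
st(); s=shot("wrist","w12");im=s["image"]
cv2.imwrite("pics/w12c.png",cv2.resize(im[0:205,200:360],None,fx=3.75,fy=3.75,interpolation=cv2.INTER_CUBIC)[:600])
E
```

```text
clock: 17.52
tool_pos: [0.6309, -0.1513, 0.2282]
orientation: [148.3, -0.0, -108.6]
force: [0.1, -0.3, -0.4]
opening: 0.0876
pos mm [-111.25    0.38  108.24] rot deg [-0.13 -0.05 -0.  ] F vise [ 0.26  0.36 -0.21] M [1.83 0.08 0.1 ] t 17.525 0.08757282947541117
```

View pics/w12c.png

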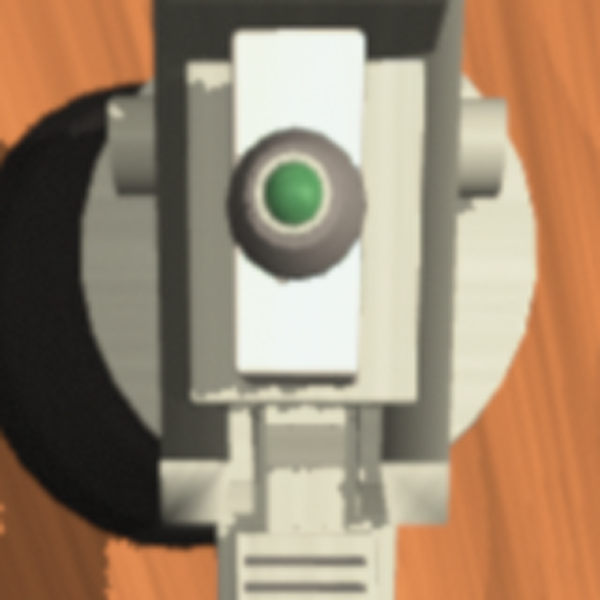

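Run:
```python
from st import *
s=load("w12");o=s["obs"]
f=lambda x,y:np.array([200+x/3.75-.37,y/3.75-.37])
def onv(q,z):
    e,d=ray(s,*q); e=V[:3,:3].T@(e-V[:3,3]); d=V[:3,:3].T@d; return (e+d*(z-e[2])/d[2])*1000
for q in [(188,62),(424,62),(192,402),(418,402)]: print("deck",onv(f(*q),.013))
for q in [(235,28),(365,28),(238,375),(358,375)]: print("block",onv(f(*q),.038))
for z in (-2,-6.5):
    for p in [(-62,12.5),(-62,-12.5),(-67.5,12.5),(-67.5,-12.5)]:
        u=proj(s,V[:3,3]+V[:3,:3]@(np.array([*p,z])/1000)); print("rib z",z,(u+.37-[200,0])*3.75)
print("rail corners",[(proj(s,V[:3,3]+V[:3,:3]@[-.054,y,.008])+.37-[200,0])*3.75 for y in (.029,-.029)])
cv2.imwrite("pics/w12d.png",cv2.resize(s["image"][95:185,230:330],None,fx=6,fy=6,interpolation=cv2.INTER_CUBIC))
```

```text
deck [28.44 21.4  13.  ]
deck [ 28.53 -21.67  13.  ]
deck [-30.78  21.93  13.  ]
deck [-30.72 -21.92  13.  ]
block [26.01 11.54 38.  ]
block [26.06 -9.71 38.  ]
block [-27.87  11.71  38.  ]
block [-27.84  -9.17  38.  ]
rib z -2 [245.8  561.17]
rib z -2 [363.82 561.29]
rib z -2 [246.07 587.44]
rib z -2 [363.51 587.54]
rib z -6.5 [246.72 559.97]
rib z -6.5 [362.83 560.08]
rib z -6.5 [246.99 585.81]
rib z -6.5 [362.52 585.91]
rail corners [array([161.64, 523.77]), array([448.11, 524.07])]
```

View pics/w12d.png

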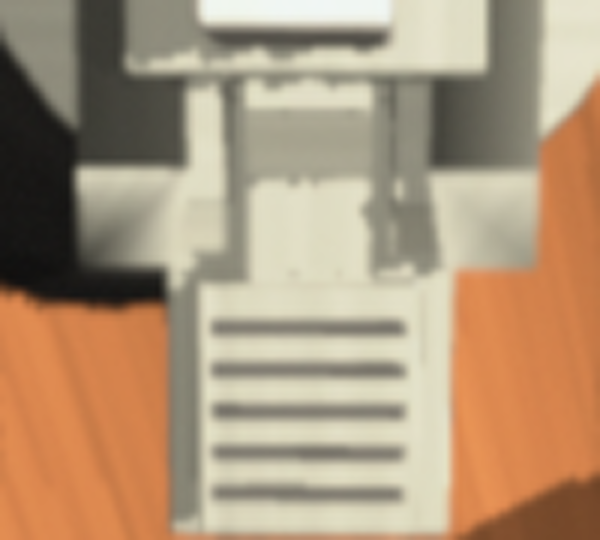

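```bash
python3 -m pendant '[[-0.05,0,-0.03,0,0,0,1],[-0.08,0,-0.05,0,0,0,1],[-0.08,0,-0.05,0,0,0,1],[-0.08,0,-0.05,0,0,0,1],[-0.08,0,-0.05,0,0,0,1],[-0.08,0,-0.05,0,0,0,1]]'
python3 - <<'E'
from st import *
s=shot("top","t13"); shot("wrist","w13"); st()
E
```

```text
clock: 18.32
tool_pos: [0.681, -0.0846, 0.2706]
orientation: [148.3, -0.0, -108.7]
force: [0.3, 0.4, 0.1]
opening: 0.0877
pos mm [-190.74    0.5   158.23] rot deg [-0.13 -0.   -0.06] F vise [ 0.02 -0.32  0.54] M [ 1.81  0.08 -0.01] t 18.425 0.08780278595756977
```

View pics/t13.png

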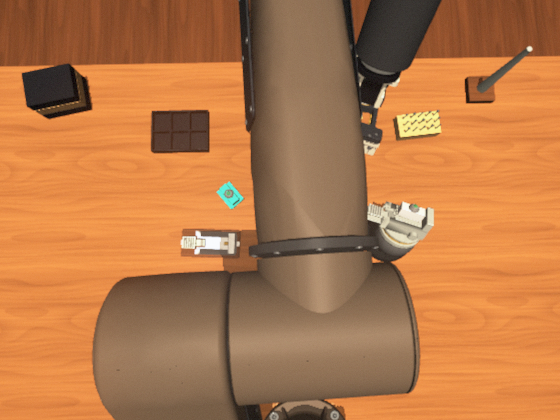

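View pics/w13.png

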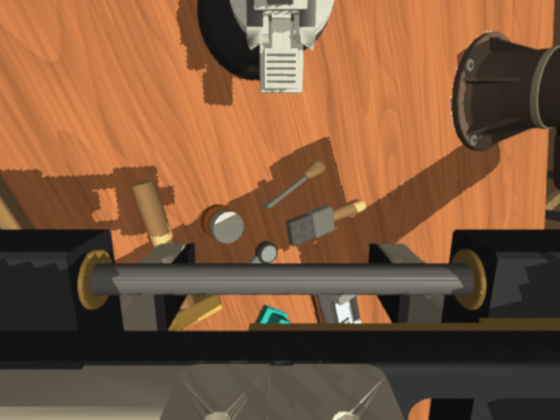

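The top view shows the empty dock at (210,243), the turquoise look-alike still at (230,194) and the holder in the vise at (410,215). In the wrist view the jar, hammer, graver, brush and loupe all lie where they were, and the arm is clear of everything.

```bash
python3 -c "
from plant import ctrl
print(ctrl.close_job())"
```

```text
the job is handed in; nothing more can be done
None
```

The holder with the green stone is home in the tilted vise and, by my checks, latched. I handed the job in at about 18.4 s with the gripper open and clear of everything.

**What I did:** I pressed the dock catch with the shut fingers (12.7 N on its stop) and the holder popped out about 14 mm. I gripped it by the block, drew it out, turned it to the vise's tilt (about 31.6°) and slid it in until it met the tower. The highest push I read was about 28 N.

**Last checks:**
- **Home position:** the last close wrist picture puts the holder's centre at about x -1.0 mm, inside the home range of -1.5 to +2 mm.
- **Catch up:** I did not see the click itself. The pad's ribs fit the catch-up height, though the catch-down height would look only about 1–1.5 pixels different in the enlarged crop. The main evidence is that the holder resisted a 10 N pull before I let go.
- **Other things on the bench:** the turquoise look-alike and the dock have not moved. The arm hid the other bystanders from the top camera, so I checked those by eye in the wrist picture, where they looked undisturbed.

No check failed. While sliding in, the holder stuck about 6 mm short of home at 19–20 N, and a few millimetres more push took it the rest of the way.

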